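# Release a drink can from the pedal dispenser into the tray

## Task

Bring the wooden tray up to the steel can dispenser, standing on the counter with its low side flush against the dispenser's front and centred on the mouth. Then press the dispenser's pedal all the way down to its stop and keep it there while the can rolls out into the tray by itself, and let the pedal come back up. Do not touch the can with the gripper, and leave the mug, the tea tub and the spare can where they stand.

Things in the scene. Friction and masses are not known exactly. Their poses are not given: they have to be found in the camera images.
- rack: fixed can dispenser of bare sheet steel: a sloping open chute 152 mm wide (x), 180 mm long (y), up to 110 mm high; origin on the counter under its middle. The chute falls along -y to the mouth (floor 60 mm, side walls about 85 mm high there), above a flat upright front apron 152 mm wide, 55 mm high, 100 mm from the origin along -y. The pedal is on its -x side
- rack_mouth (a point): foot of the middle of the dispenser's front apron, at counter height; the tray's low edge belongs here
- pedal (a joint): the dispenser's sprung pedal, 0 up (at rest) to 0.18 rad fully down at its stop; about 5 to 14 N on the pad presses it down, and it springs back. The hinge lies along the rack's x, 125 mm behind the pad (along +y) and 18 mm lower. The pedal carries the stop plate that holds the can back; it clears the can only near the end of the travel
- pedal_pad (a point): centre of the top of the pedal's black rubber tread, 60 x 58 mm, 73 mm above the counter at rest and 23 mm lower at the stop; its centre is 75 mm from the chute's side wall, which is 85 to 90 mm high there
- can: plain aluminium drink can, 53 mm in diameter and 134 mm long, lying across the chute against the stop plate; origin at its centre, long axis along its x
- tray: loose open wooden tray, 192 mm (x) by 110 mm (y) outside, 0.5 kg, walls 8 mm thick, floor 6 mm; origin at the centre of its underside. The wall on its +y side is low (22 mm), that on its -y side tall (60 mm), the two end walls (at +x and -x) 45 mm high. It starts with the low side roughly towards the dispenser
- tray_low_edge (a point): foot of the middle of the outer face of the tray's low wall, 55 mm from the tray's origin along +y, at counter height
- mug: bystander: dark espresso mug, 63 x 88 mm, 51 mm high; origin under its centre
- tea_tub: bystander: white card tub with tea sachets, 67 x 66 mm, 76 mm high; origin under its centre
- spare_can: bystander: another plain can of the same size, standing upright; origin at its centre, 67 mm above the counter

How it is judged (in metres and radians):
On the way, in this order (a step that is already met when the one before it is completed fails the run):
1. the tray stands on the counter, low side against the dispenser's front (gap under 15 mm), centred within 15 mm and square within 0.12 rad, the can still in the chute (y of tray_low_edge in the frame of rack above -0.115 m and x of tray_low_edge in the frame of rack between -0.015 and 0.015 m and angle between the x axis of tray and the x axis of rack, either way round below 0.12 rad and height (world z) of tray below 0.006 m and z of can in the frame of rack above 0.08 m), for 0.2 s.
2. the pedal is pressed to its stop (over 0.165 of 0.18 rad) and held there for 0.3 s (value of joint pedal above 0.165 rad), for 0.3 s.
At the end, for the whole second after the job is handed in: the can lies at rest on the tray's floor inside its walls (its centre within 35 mm along and 47 mm across the tray's middle, 20 to 45 mm above its underside), the tray stands flat and still on the counter, and the pedal is up again (under 0.02 rad) (x of can in the frame of tray between -0.035 and 0.035 m and y of can in the frame of tray between -0.047 and 0.047 m and z of can in the frame of tray between 0.02 and 0.045 m and linear speed of each of can, tray below 0.02 m/s and angle between tray's own z axis and vertical below 0.05 rad and height (world z) of tray below 0.006 m and value of joint pedal below 0.02 rad); the robot touches nothing.
It fails at once if the gripper touches the can (over 1 N) (contact force between any of the arm, the fingers and can above 1 N).
It fails at once if the mug is moved more than 30 mm or tipped (distance of mug from where it was at the start of the episode above 0.03 m or angle between mug's own z axis and vertical above 0.5 rad).
It fails at once if the tea tub is moved more than 30 mm or tipped (distance of tea_tub from where it was at the start of the episode above 0.03 m or angle between tea_tub's own z axis and vertical above 0.5 rad).
It fails at once if the spare can is moved more than 30 mm or tipped (distance of spare_can from where it was at the start of the episode above 0.03 m or angle between spare_can's own z axis and vertical above 0.5 rad).
It also fails if it takes over 51 s, if anything falls off the work surface, if the arm or the gripper's body presses on something with over 40 N, if the wrist force passes 120 N, or if a joint passes its speed limit or range.

## Robot

A 6-joint arm with a two-finger parallel gripper is mounted at the origin on a cart in front of the work surface, level with it; the furniture and walls round the work are solid. World frame = base frame: x ahead of the robot, y to its left, z up, the work surface at z = 0. Lengths are in m, angles in degrees, forces in N, time in s.
With the tool pointing down it reaches from about 0.35 to 0.95 m from the base axis. Payload 17.4 kg.
Tool frame: the origin (TCP) lies at the very end of the fingers, on their centre line; the grasp point (between the pads) lies 19 mm behind it; z points along the fingers, y is the line along which they close (so a half turn about z gives the same grasp; the last joint's range is limited). The gripper opens to 93 mm and grips with 3 to 60 N. Pads are 15 mm wide; open, the fingers measure 128 mm over their backs; the gripper's body (75 mm by 188 mm) begins 65 mm behind the grasp point.
Start: joints at [-68.171, 6.646, 82.598, -0, 90.757, -2.166], TCP at [0.274, -0.617, 0.219] pointing down, gripper open.
Joint ranges: [-162.19, 162.19], [-47.58, 125.68], [4.15, 143.07], [-65.23, 245.23], [0.69, 171.88], [-170.13, 170.13]. Speed limits (degrees/s): [108.29, 108.29, 127.2, 180, 180, 180].

## Interface

Orientations are given as a 3x3 rotation matrix whose columns are the frame's x, y, z axes.
In Python, from rig import monitor, viewer, workorder gives the robot as it stands. The module is installed in compiled form; this text tells all that it offers.
- The arm moves only by the shell command python3 -m pendant 'ROWS'. ROWS is JSON, a list that holds one entry, the list of rows, each a list of 7 numbers: the opening, from 0 (shut) to 1 (fully open), then the shift along the tool's x, y, z normalised to -1 to 1, where 1 is 0.3 m, then the turn, a rotation vector about the tool's x, y, z normalised to -1 to 1, where 1 is pi/2 rad. In form: [[[jaw, tx, ty, tz, wx, wy, wz], ...]]. A call has 1 to 5 rows; each row is the pose to reach, as a shift and turn from the pose commanded when the call began, along the tool's axes at that moment; what a row does not reach only later rows make up. A row lasts 1/12 s, in which the tool goes at most 41.7 mm and 7.16 degrees, less where a joint would pass 70% of its speed; a pose out of reach is approached as far as the arm can. A call with a number of a shift or a turn outside -1 to 1 is refused whole. A call with a gripper value outside its range is refused whole. The fingers move at their own pace and stop on an object; the grip force is fixed at half the most. Time passes only in rows, so rows that repeat a pose let the fingers close. It gives the time, the measured TCP pose, the force, the opening and the grip force at its end, in the units of the state.
- monitor.get_obs(): the state, without advancing time (a new reading comes with each control period).
- viewer.snapshot(name): name is "scene" or "top"; returns the picture (420x560x3 uint8, red, green, blue); there is no depth.
- viewer.calibration(name): a dict with "fx", "fy", "cx", "cy" (pixels), "R" (3x3) and "t" (3): a world point X has camera coordinates R X + t. Camera axes: x right, y down, z forward; pixel columns grow to the right and rows downward; lengths in m; the calibration is good to about 2 mm. A picture is of the moment at which its call begins. calibration takes no time and is no camera call.
- workorder.sign_off(): hands the job in; it is judged then, once.
The state is a dict: "time": time; "joint_positions": joint angles; "dq": joint speeds; "joint_torque": joint torques, N m; "tool_pos": TCP position; "orientation": TCP orientation; "contact_force": force on the tool from outside, world axes, zero at the start; "torque": the same for the moment, N m; "width": finger opening in m; "grip_force": force on a finger pad.
Only numpy, scipy, OpenCV 4.12 (cv2) and the standard library are available. Lean on these libraries where they do the work, as an engineer would, in place of code of your own. Each camera call takes 0.05 s, during which the arm holds its last target. There are 200 camera calls.

## Working session

There is one attempt and no reset: what is moved stays moved. The work goes in short steps, Python scripts to look and compute and a shell command to move; the robot and the scene stay as the last step left them, time stands still between calls to the robot, and variables do not carry over. Pictures are saved under pics/ and viewed, at most 11 in all, crops included, and the job is handed in when it is done.

```bash
mkdir -p pics; python3 - <<'E'
from rig import monitor, viewer
import cv2
for n in("scene","top"):
    im=viewer.snapshot(n); cv2.imwrite(f"pics/{n}0.png",im[:,:,::-1]); c=viewer.calibration(n); print({k:(v.round(4).tolist() if hasattr(v,'round') and hasattr(v,'tolist') else v) for k,v in c.items()})
o=monitor.get_obs(); print(o)
E
```

```text
{'fx': 488.74216798014345, 'fy': 488.74216798014345, 'cx': 283.9494938742905, 'cy': 216.0845352982509, 'R': [[0.5606, -0.8281, 0.0048], [-0.3251, -0.2254, -0.9184], [0.7616, 0.5133, -0.3956]], 't': [-0.3514, 0.2315, 0.6827]}
{'fx': 447.2576963565247, 'fy': 447.2576963565247, 'cx': 277.2238883687248, 'cy': 205.28253704535234, 'R': [[-0.0219, -0.9998, -0.0039], [-0.9886, 0.0223, -0.1487], [0.1488, 0.0006, -0.9889]], 't': [-0.07, 0.5024, 1.0398]}
{'time': 0.1, 'joint_positions': array([-6.81696205e+01,  6.67129860e+00,  8.26296267e+01, -1.37322924e-03,
        9.07570645e+01, -2.16574308e+00]), 'dq': array([-0.0599651 , -0.07852542, -0.07051954,  0.03505888, -0.01270965,
        0.11705799]), 'joint_torque': array([ 1.55465499e-03, -7.22892022e+01, -6.23864722e+01,  7.82572338e-02,
        2.28762761e-02, -4.99495877e-05]), 'tool_pos': array([ 0.27442692, -0.61650789,  0.21800476]), 'orientation': array([[ 9.13573108e-01,  4.06674338e-01, -3.98611014e-04],
       [ 4.06674534e-01, -9.13572634e-01,  9.30621137e-04],
       [ 1.42996208e-05, -1.01229539e-03, -9.99999488e-01]]), 'contact_force': array([ 0.42693434, -0.23562755, -0.18415383]), 'torque': array([0.01098594, 0.02682018, 0.07708931]), 'grip_force': 0.0, 'width': 0.09276239384584974}
```

View pics/scene0.png

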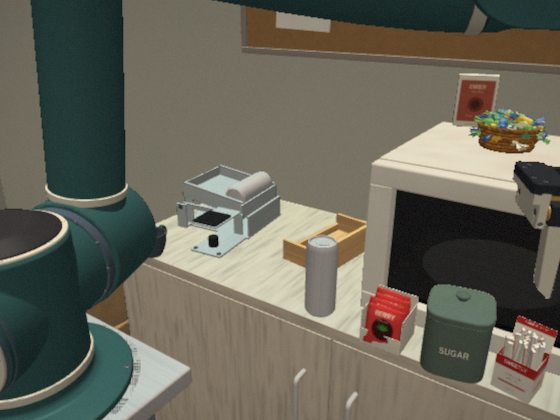

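View pics/top0.png

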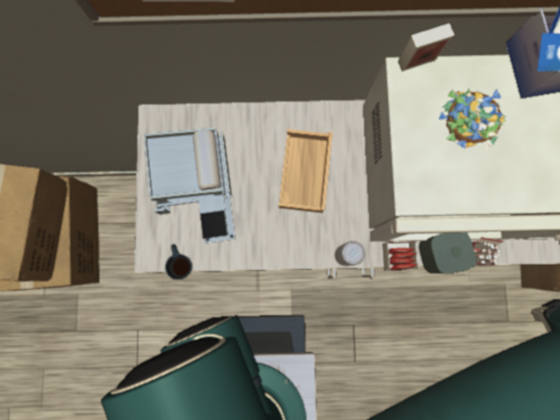

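Scene: rack on the left with the can (scene ~(250,187)) and pedal tread (~(212,217)); the tray is around (330,240) and the spare can at (320,275). Top: rack chute spans (145–225,130–198), tread (214,224), tray corners about (288,131)–(325,211), mug (178,262), spare can (352,253).

```bash
cat > h.py <<'E'
import numpy as np, cv2
from rig import monitor, viewer
C={n:viewer.calibration(n) for n in("scene","top")}
def ray(n,p):
    c=C[n];R=np.array(c["R"]);t=np.array(c["t"])
    return -R.T@t, R.T@np.array([(p[0]-c["cx"])/c["fx"],(p[1]-c["cy"])/c["fy"],1])
def plane(n,p,z):
    o,d=ray(n,p); return (o+d*(z-o[2])/d[2]).round(4)
def tri(ps,pt):
    o1,d1=ray("scene",ps);o2,d2=ray("top",pt)
    k=np.linalg.lstsq(np.c_[d1,-d2],o2-o1,rcond=None)[0]
    a,b=o1+k[0]*d1,o2+k[1]*d2; return ((a+b)/2).round(4),np.linalg.norm(a-b).round(4)
def proj(n,X):
    c=C[n];v=np.array(c["R"])@np.array(X)+np.array(c["t"]);return (v[:2]/v[2]*c["fx"]+[c["cx"],c["cy"]]).round(1)
E
python3 - <<'E'
from h import *
s=cv2.imread("pics/scene0.png");t=cv2.imread("pics/top0.png")
cv2.imwrite("pics/c1.png",cv2.resize(s[150:350,170:380],None,fx=3.8,fy=3,interpolation=2)[:, :798])
cv2.imwrite("pics/c2.png",cv2.resize(t[95:285,130:380],None,fx=3,fy=3,interpolation=2))
for n,im,roi in(("scene",s,(270,200,100,80)),("top",t,(260,110,90,120))):
    x,y,w,h=roi;hsv=cv2.cvtColor(im,cv2.COLOR_BGR2HSV)[y:y+h,x:x+w]
    m=cv2.inRange(hsv,(8,90,60),(25,255,255));cs=max(cv2.findContours(m,0,2)[0],key=cv2.contourArea)
    print(n,cv2.boundingRect(cs),cv2.approxPolyDP(cs+np.array([x,y]),3,True)[:,0].tolist(), (cv2.boxPoints(cv2.minAreaRect(cs))+[x,y]).tolist())
for n,im,roi in(("scene",s,(190,205,45,22)),("top",t,(195,205,40,40))):
    x,y,w,h=roi;g=im[y:y+h,x:x+w].max(2);m=(g<60).astype(np.uint8)
    cs=max(cv2.findContours(m,0,2)[0],key=cv2.contourArea);M=cv2.moments(cs)
    print(n,M['m00'],M['m10']/M['m00']+x,M['m01']/M['m00']+y,(cv2.boxPoints(cv2.minAreaRect(cs))+[x,y]).tolist())
E
```

```text
scene (13, 13, 84, 54) [[366, 223], [337, 213], [334, 224], [298, 242], [284, 239], [283, 257], [305, 266], [307, 239], [323, 233], [337, 240], [339, 266], [363, 251]] [[276.07662296295166, 242.88694763183594], [356.42066192626953, 203.4728889465332], [377.7652816772461, 246.98307037353516], [297.4212417602539, 286.3971252441406]]
top (19, 20, 53, 82) [[288, 130], [279, 205], [321, 211], [331, 133]] [[278.8130569458008, 206.6357650756836], [287.79290771484375, 128.0620517730713], [332.21273040771484, 133.13860321044922], [323.2328796386719, 211.71231842041016]]
scene 278.0 211.54736211031175 218.06474820143885 [[192.78823471069336, 220.95294380187988], [195.7529411315918, 207.6117649078369], [229.21176528930664, 215.04706001281738], [226.2470588684082, 228.38823890686035]]
top 500.0 213.14166666666665 224.10766666666666 [[200.23077392578125, 213.84615325927734], [223.24615859985352, 210.96923065185547], [226.21538925170898, 234.72307586669922], [203.20000457763672, 237.5999984741211]]
```

View pics/c1.png

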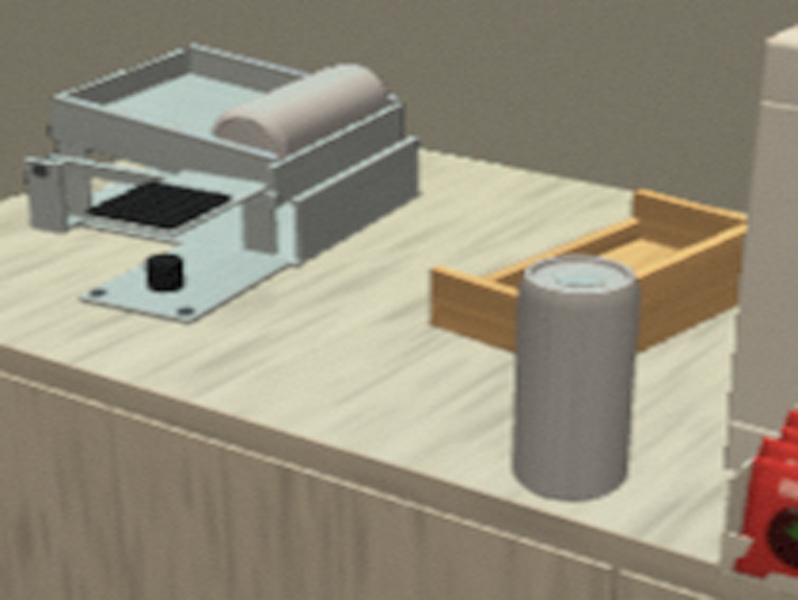

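View pics/c2.png

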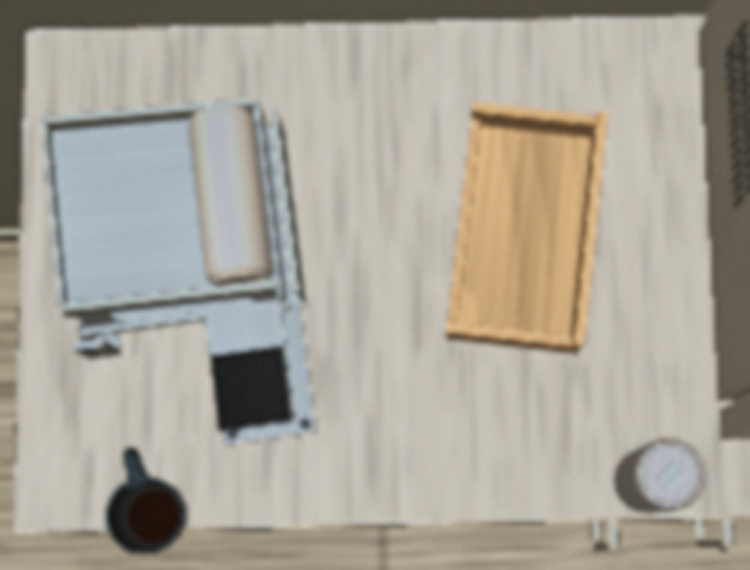

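Crops: c1 shows the apron clearly (top edge (297,205)–(417,140), foot (299,263)–(418,193) in the crop) and the tray's near low-side corner at (433,268). c2 shows the rack turned a few degrees (apron edge (281,113)–(302,302)), and the tray turned the opposite way.

```bash
python3 - <<'E'
from h import *
S=lambda u,v:(170+u/3.8,150+v/3); T=lambda u,v:(130+u/3,95+v/3)
print("cams",ray("scene",(0,0))[0],ray("top",(0,0))[0])
print("apron top near",tri(S(297,205),T(302,302)),"far",tri(S(417,140),T(281,113)))
a,b=plane("scene",S(299,263),0),plane("scene",S(418,193),0);print("apron foot",a,b,np.linalg.norm(a-b))
a,b=plane("top",T(302,302),.055),plane("top",T(281,113),.055);print("apron top-plane",a,b,np.linalg.norm(a-b))
print("tray near low top",tri(S(433,268),T(447,335)),"foot",plane("scene",S(431,323),0))
for p,z in(((288,130.5),.045),((279,205.5),.045),((331.5,133),.06),((322.5,211.5),.06)):print("tray",plane("top",p,z))
print("tray near tall top? far low", tri(S(637,190),T(472,103)))
print("pad",tri((211.5,218.1),(213.5,224.1)),plane("top",(213.5,224.1),.073))
for q in((200.2,213.8),(223.5,211),(226.5,234.7),(203.2,237.6)):print(plane("top",q,.073))
print("mug",plane("top",T(147,513),.05),"spare",plane("top",T(670,472),.134), tri(S(580,270),T(670,472)))
print("micro corner",plane("top",(386,230),.3),"tape",plane("top",(366,100),0),plane("top",(372,240),0))
E
```

```text
cams [-0.24769393 -0.58919284  0.48436618] [ 0.34044825 -0.08187491  1.10267942]
apron top near (array([0.5247, 0.028 , 0.054 ]), np.float64(0.0028)) far (array([0.6792, 0.0465, 0.0525]), np.float64(0.0031))
apron foot [0.5367 0.0357 0.    ] [0.6885 0.0538 0.    ] 0.1528752759605032
apron top-plane [0.5237 0.0289 0.055 ] [0.6794 0.0449 0.055 ] 0.15651993483259563
tray near low top (array([ 0.4968, -0.0863,  0.0456]), np.float64(0.0024)) foot [ 0.5022 -0.083   0.    ]
tray [ 0.6844 -0.1117  0.045 ]
tray [ 0.499  -0.0854  0.045 ]
tray [ 0.6709 -0.2161  0.06  ]
tray [ 0.4802 -0.1873  0.06  ]
tray near tall top? far low (array([ 0.6878, -0.1096,  0.0426]), np.float64(0.0014))
pad (array([0.4545, 0.0683, 0.0698]), np.float64(0.0016)) [0.4547 0.0672 0.073 ]
[0.4794 0.0981 0.073 ]
[0.4848 0.0439 0.073 ]
[0.4294 0.0372 0.073 ]
[0.4239 0.091  0.073 ]
mug [0.3607 0.1512 0.05  ] spare [ 0.38  -0.243  0.134] (array([ 0.3798, -0.2426,  0.1349]), np.float64(0.0005))
micro corner [ 0.4119 -0.2759  0.3   ] tape [ 0.7761 -0.3164  0.    ] [ 0.4147 -0.3126  0.    ]
```

```bash
cat >> h.py <<'E'
from scipy.spatial.transform import Rotation as Ro
def go(p,yaw):  # row numbers to bring TCP to p, tool x at yaw (deg), pointing down
    o=monitor.get_obs();R=np.array(o["orientation"]);c,s=np.cos(np.radians(yaw)),np.sin(np.radians(yaw))
    G=np.array([[c,s,0],[s,-c,0],[0,0,-1]])
    d=R.T@(np.array(p)-o["tool_pos"])/.3; w=Ro.from_matrix(R.T@G).as_rotvec()/(np.pi/2)
    print("t",round(o["time"],2),"at",o["tool_pos"].round(4),"yaw",np.degrees(np.arctan2(R[1,0],R[0,0])).round(2),"F",o["contact_force"].round(1),"shift",d.round(3),"turn",w.round(3))
E
python3 -m pendant '[[[1,0,0,-0.37,0,0,0],[1,0,0,-0.37,0,0,0],[1,0,0,-0.37,0,0,0]]]'
python3 -c "
from h import *
go((.571,-.236,.33),82)"
```

```text
time: 0.35
tool_pos: [0.2744, -0.6166, 0.3331]
orientation: [[0.914, 0.407, 0.001], [0.407, -0.914, -0.002], [-0.0, 0.002, -1.0]]
contact_force: [0.3, -0.7, 1.3]
width: 0.0928
grip_force: 0.0
t 0.35 at [ 0.2744 -0.6166  0.3331] yaw 24.0 F [ 0.3 -0.7  1.3] shift [ 1.419 -0.757  0.009] turn [ 0.001  0.001 -0.644]
```

```bash

python3 -m pendant '[[[1,0.6,-0.32,0,0,0,-0.32],[1,0.6,-0.32,0,0,0,-0.32],[1,0.6,-0.32,0,0,0,-0.32],[1,0.6,-0.32,0,0,0,-0.32],[1,0.6,-0.32,0,0,0,-0.32]]]'
python3 -c "
from h import *
go((.571,-.236,.33),82)"
```

```text
time: 0.77
tool_pos: [0.4008, -0.4538, 0.3294]
orientation: [[0.598, 0.802, -0.0], [0.802, -0.598, 0.0], [0.0, -0.0, -1.0]]
contact_force: [1.0, -0.7, 0.1]
width: 0.093
grip_force: 0.0
t 0.77 at [ 0.4008 -0.4538  0.3294] yaw 53.29 F [ 1.  -0.7  0.1] shift [ 0.921  0.021 -0.002] turn [-0.    -0.    -0.319]
```

```bash

python3 -m pendant '[[[1,0.66,0.02,0,0,0,-0.32],[1,0.66,0.02,0,0,0,-0.32],[1,0.66,0.02,0,0,0,-0.32],[1,0.66,0.02,0,0,0,-0.32],[1,0.66,0.02,0,0,0,-0.32]]]'
python3 -c "
from h import *
go((.571,-.236,.012),82)"
```

```text
time: 1.18
tool_pos: [0.5258, -0.2991, 0.3295]
orientation: [[0.137, 0.991, -0.0], [0.991, -0.137, 0.0], [0.0, -0.0, -1.0]]
contact_force: [-0.3, -0.8, 0.7]
width: 0.0928
grip_force: 0.0
t 1.18 at [ 0.5258 -0.2991  0.3295] yaw 82.14 F [-0.3 -0.8  0.7] shift [0.228 0.121 1.058] turn [-0.    -0.     0.002]
```

```bash

python3 -m pendant '[[[1,0.23,0.12,0,0,0,0],[1,0.23,0.12,0,0,0,0],[1,0.23,0.12,0.1,0,0,0],[1,0.23,0.12,0.2,0,0,0],[1,0.23,0.12,0.3,0,0,0]]]' >/dev/null
python3 -m pendant '[[[1,0,0,0.14,0,0,0],[1,0,0,0.28,0,0,0],[1,0,0,0.42,0,0,0],[1,0,0,0.5,0,0,0],[1,0,0,0.5,0,0,0]]]'
python3 - <<'E'
from h import *
go((.571,-.236,.012),82)
im=viewer.snapshot("top");cv2.imwrite("pics/t2.png",cv2.resize(im[95:285,130:400,::-1],None,fx=2.9,fy=2.9,interpolation=2))
E
```

```text
time: 2.02
tool_pos: [0.5674, -0.2375, 0.0831]
orientation: [[0.146, 0.989, -0.008], [0.989, -0.146, 0.004], [0.002, -0.008, -1.0]]
contact_force: [0.2, -0.6, -1.0]
width: 0.093
grip_force: 0.0
t 2.02 at [ 0.5674 -0.2375  0.0831] yaw 81.59 F [ 0.2 -0.6 -1. ] shift [0.006 0.013 0.237] turn [-0.005 -0.002 -0.005]
```

View pics/t2.png

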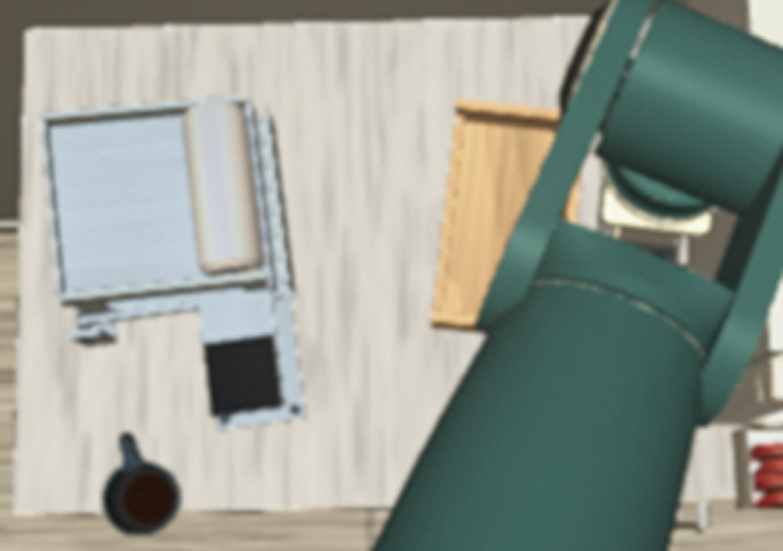

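```bash

python3 -m pendant '[[[1,0,0.01,0.1,0,0,0],[1,0,0.01,0.2,0,0,0],[1,0,0.01,0.225,0,0,0],[1,0,0.01,0.225,0,0,0]]]' >/dev/null
python3 -m pendant '[[[1,0.02,0,0,0,0,0],[1,0.04,0,0,0,0,0],[1,0.06,0,0,0,0,0],[1,0.08,0,0,0,0,0],[1,0.1,0,0,0,0,0]]]'
python3 -c "
from h import *
go((.6206,-.082,.015),96.4)"
```

```text
time: 2.82
tool_pos: [0.5779, -0.2092, 0.0233]
orientation: [[0.146, 0.989, 0.001], [0.989, -0.146, -0.001], [-0.001, 0.001, -1.0]]
contact_force: [-1.0, -7.2, 4.3]
width: 0.0929
grip_force: 3.3
t 2.82 at [ 0.5779 -0.2092  0.0233] yaw 81.62 F [-1.  -7.2  4.3] shift [0.44  0.079 0.027] turn [ 0.001  0.001 -0.164]
```

```bash

python3 -m pendant '[[[1,0.04,0.007,0,0,0,-0.04],[1,0.08,0.014,0,0,0,-0.08],[1,0.13,0.021,0,0,0,-0.12],[1,0.18,0.03,0,0,0,-0.16],[1,0.22,0.035,0,0,0,-0.16]]]' 
python3 - <<'E'
from h import *
go((.6206,-.082,.015),96.4)
im=viewer.snapshot("top");cv2.imwrite("pics/t3.png",cv2.resize(im[95:285,130:400,::-1],None,fx=2.9,fy=2.9,interpolation=2))
E
```

```text
time: 3.23
tool_pos: [0.5981, -0.1451, 0.0231]
orientation: [[-0.108, 0.994, 0.001], [0.994, 0.108, -0.001], [-0.001, 0.001, -1.0]]
contact_force: [-1.5, -6.5, 4.2]
width: 0.0933
grip_force: 3.0
t 3.23 at [ 0.5981 -0.1451  0.0231] yaw 96.21 F [-1.5 -6.5  4.2] shift [0.201 0.097 0.027] turn [ 0.001  0.001 -0.002]
```

View pics/t3.png

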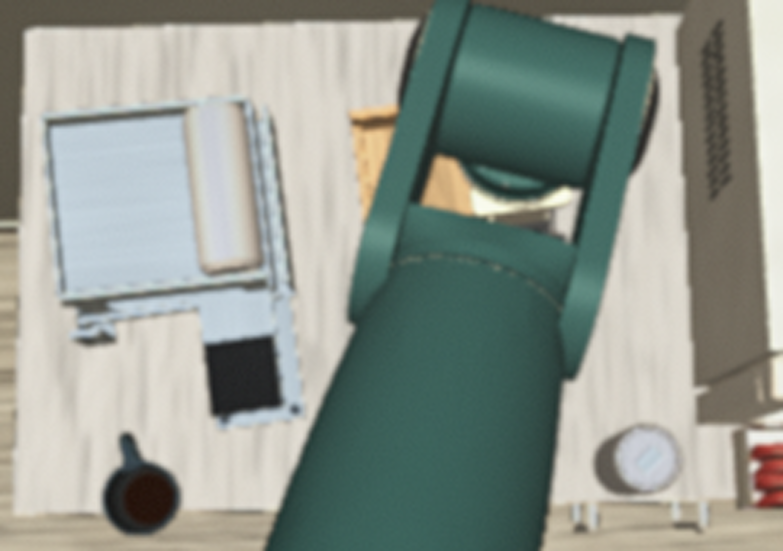

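```bash
python3 - <<'E'
from h import *
T=lambda u,v:(130+u/2.9,95+v/2.9)
x=np.array([.9938,.1115]);y=np.array([-.1115,.9938])
c=plane("top",T(351,108),.045)[:2];print("corner",c,"lowmid",c-.096*x)
for m in((.602,.0373),(.607,.039)):print("in rack (rel mouth) x,y",(c-.096*x-m)@x,(c-.096*x-m)@y)
# mouth estimates from chute walls: outer corners, z=.085 at mouth, .11 rear
for n,p,z in(("mouth far",T(248,98),.085),("mouth near",T(270,287),.085),("rear far",T(43,117),.11),("rear near",T(65,302),.11),("apron far",T(268,110),.055),("apron near",T(293,292),.055)):
    q=plane("top",p,z)[:2];print(n,q,"rel (.607,.039)",((q-[.607,.039])@x).round(4),((q-[.607,.039])@y).round(4))
E
```

```text
corner [ 0.6821 -0.021 ] lowmid [ 0.5866952 -0.031704 ]
in rack (rel mouth) x,y -0.0229038562399999 -0.06686969000000002
in rack (rel mouth) x,y -0.028062406239999903 -0.06800165000000002
mouth far [0.6796 0.0605] rel (.607,.039) 0.0745 0.0133
mouth near [0.5228 0.0432] rel (.607,.039) -0.0832 0.0136
rear far [0.6594 0.2198] rel (.607,.039) 0.0722 0.1738
rear near [0.5101 0.1994] rel (.607,.039) -0.0784 0.1702
apron far [0.6788 0.048 ] rel (.607,.039) 0.0724 0.0009
apron near [0.5236 0.0281] rel (.607,.039) -0.0841 -0.0015
```

```bash

python3 -m pendant '[[[1,-0.03,0,0,0,0,0],[1,-0.03,0,-0.1,0,0,0.08],[1,-0.03,0,-0.2,0,0,0.16],[1,-0.02,0,-0.3,0,0,0.24],[1,0,0,-0.3,0,0,0.32]]]' >/dev/null
python3 -m pendant '[[[1,0,0,0,0,0,0.4],[1,0,0,0,0,0,0.4],[1,0,0,0,0,0,0.4],[1,0,0,0,0,0,0.4],[1,0,0,0,0,0,0.4]]]' >/dev/null
python3 -m pendant '[[[1,0,0,0,0,0,0.28],[1,0,0,0,0,0,0.28],[1,0,0,0,0,0,0.28],[1,0,0,0,0,0,0.28],[1,0,0,0,0,0,0.28]]]' 
python3 -c "
from h import *
go((.599,-.139,.032),6.2)"
```

```text
time: 4.53
tool_pos: [0.5973, -0.1466, 0.1121]
orientation: [[0.994, 0.106, -0.0], [0.106, -0.994, 0.0], [-0.0, -0.0, -1.0]]
contact_force: [-0.2, -0.0, -1.0]
width: 0.093
grip_force: 0.0
t 4.53 at [ 0.5973 -0.1466  0.1121] yaw 6.06 F [-0.2 -0.  -1. ] shift [ 0.008 -0.025  0.267] turn [-0.     0.    -0.002]
```

```bash

python3 -m pendant '[[[1,0.01,-0.025,0.1,0,0,0],[1,0.01,-0.025,0.2,0,0,0],[1,0.01,-0.025,0.265,0,0,0],[1,0.01,-0.025,0.265,0,0,0],[0,0.01,-0.025,0.265,0,0,0]]]' 
python3 -m pendant '[[[0,0,0,0,0,0,0],[0,0,0,0,0,0,0],[0,0,0,0,0,0,0],[0,0,0,0,0,0,0],[0,0,0,0,0,0,0]]]'
python3 - <<'E'
from h import *
go((.599,-.139,.032),6.2)
im=viewer.snapshot("scene");cv2.imwrite("pics/s4.png",cv2.resize(im[140:340,170:400,::-1],None,fx=3,fy=3,interpolation=2))
E
```

```text
time: 4.95
tool_pos: [0.5991, -0.1383, 0.0323]
orientation: [[0.994, 0.111, -0.002], [0.111, -0.994, 0.001], [-0.002, -0.001, -1.0]]
contact_force: [0.6, -1.0, 1.0]
width: 0.0897
grip_force: 0.0
time: 5.37
tool_pos: [0.5999, -0.138, 0.0334]
orientation: [[0.994, 0.111, 0.001], [0.111, -0.994, -0.0], [0.001, 0.0, -1.0]]
contact_force: [-1.0, -0.0, -0.0]
width: 0.0579
grip_force: 0.0
t 5.37 at [ 0.5999 -0.138   0.0334] yaw 6.34 F [-1. -0. -0.] shift [-0.003  0.003  0.005] turn [ 0.    -0.001  0.002]
```

View pics/s4.png

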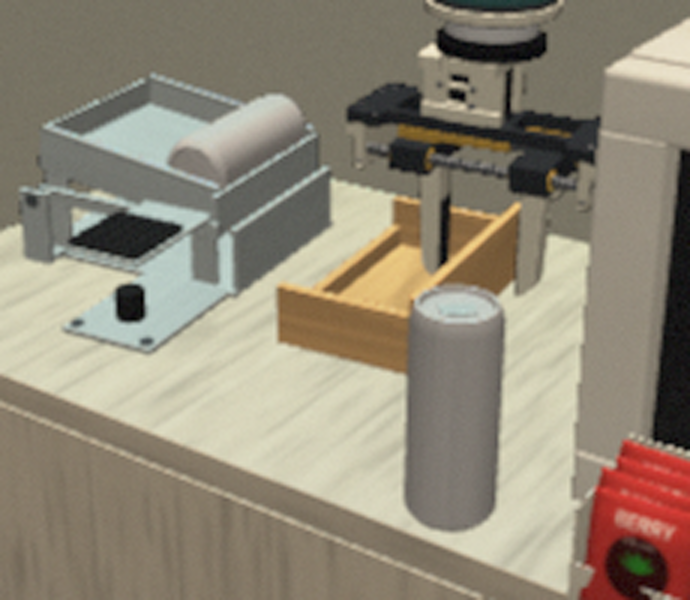

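The fingers straddle the tall wall (~(440,260)/(530,270)) and are still closing; the tray stands parallel to the dispenser.

```bash

python3 -m pendant '[[[0,0,0,0,0,0,0],[0,0,0,0,0,0,0],[0,0,0,0,0,0,0],[0,0,0,0,0,0,0],[0,0,0,0,0,0,0]]]' >/dev/null
python3 -m pendant '[[[0,0,0,0,0,0,0],[0,0,0,0,0,0,0],[0,0,0,0,0,0,0],[0,0,0,0,0,0,0],[0,0,0,0,0,0,0]]]'
python3 - <<'E'
from h import *
im=viewer.snapshot("top")
y0,x0=110,225
m=cv2.inRange(cv2.cvtColor(im[y0:225,x0:330],cv2.COLOR_RGB2HSV),(8,90,60),(25,255,255));cs=max(cv2.findContours(m,0,2)[0],key=cv2.contourArea)
p=cv2.approxPolyDP(cs,3,True)[:,0]+[x0,y0];print(p.tolist());c=p[np.argmin(p.sum(1))];print(c,plane("top",c,.045))
go((.599,-.139,.032),6.4)
E
```

```text
time: 6.25
tool_pos: [0.5996, -0.1378, 0.0326]
orientation: [[0.994, 0.11, -0.0], [0.11, -0.994, 0.0], [-0.0, -0.0, -1.0]]
contact_force: [-0.7, 4.2, 0.9]
width: 0.0079
grip_force: 30.0
[[276, 149], [275, 162], [281, 162], [280, 149]]
[276 149] [ 0.6384 -0.0813  0.045 ]
t 6.3 at [ 0.5996 -0.1378  0.0326] yaw 6.34 F [-0.3  3.7 -0.3] shift [-0.003  0.004  0.002] turn [-0.    -0.    -0.001]
```

```bash

python3 -c "
from h import *
go((.6145,-.067,.033),6.4)"
```

```text
t 6.3 at [ 0.5996 -0.1378  0.0326] yaw 6.34 F [-0.3  3.7 -0.3] shift [ 0.075 -0.229 -0.001] turn [-0.    -0.    -0.001]
```

```bash

python3 -m pendant '[[[0,0.02,-0.05,0,0,0,0],[0,0.035,-0.1,0,0,0,0],[0,0.055,-0.15,0,0,0,0],[0,0.075,-0.19,0,0,0,0],[0,0.075,-0.2,0,0,0,0]]]' >/dev/null
python3 -m pendant '[[[0,0,-0.01,0,0,0,0],[0,0,-0.02,0,0,0,0],[0,0,-0.03,0,0,0,0],[0,0,-0.03,0,0,0,0]]]' 
python3 - <<'E'
from h import *
go((.6145,-.067,.033),6.4)
a=viewer.snapshot("scene")[140:340,170:400,::-1];b=viewer.snapshot("top")[95:285,130:360,::-1]
cv2.imwrite("pics/s5.png",cv2.resize(np.vstack([a[20:140],b[:130]]),None,fx=2.4*1,fy=2.4,interpolation=2))
E
```

```text
time: 7.05
tool_pos: [0.6142, -0.0668, 0.0326]
orientation: [[0.994, 0.11, -0.0], [0.11, -0.994, 0.0], [-0.0, -0.0, -1.0]]
contact_force: [-0.6, 0.8, -1.2]
width: 0.0084
grip_force: 30.0
t 7.05 at [ 0.6142 -0.0668  0.0326] yaw 6.32 F [-0.6  0.8 -1.2] shift [ 0.001  0.001 -0.001] turn [-0.     0.    -0.001]
```

View pics/s5.png

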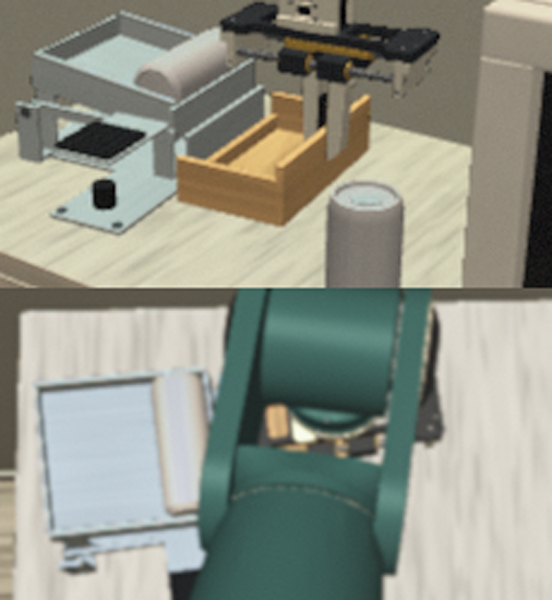

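```bash

python3 -m pendant '[[[0,0,-0.006,0,0,0,0],[0,0,-0.012,0,0,0,0],[0,0,-0.018,0,0,0,0],[0,0,-0.018,0,0,0,0]]]' | grep -E "tool_pos|force"
python3 -m pendant '[[[0,0,-0.006,0,0,0,0],[0,0,-0.012,0,0,0,0],[0,0,-0.012,0,0,0,0]]]'| grep -E "tool_pos|force"
```

```text
tool_pos: [0.6146, -0.0632, 0.0333]
contact_force: [6.1, -15.1, -1.7]
grip_force: 30.0
tool_pos: [0.6146, -0.0629, 0.0343]
contact_force: [2.9, -40.3, 4.6]
grip_force: 30.0
```

```bash

python3 -m pendant '[[[0,0,0.014,0,0,0,0],[0,0,0.014,0,0,0,0],[0.35,0,0.014,0,0,0,0],[0.35,0,0.014,0,0,0,0],[0.35,0,0.014,0,0,0,0]]]' | grep -E "tool_pos|force"
python3 -m pendant '[[[0.35,0,0,0,0,0,0],[0.35,0,0,0,0,0,0],[0.35,0,0,-0.1,0,0,0],[0.35,0,0,-0.23,0,0,0],[0.35,0,0,-0.33,0,0,0]]]'| grep -E "tool_pos|force|width"
python3 -m pendant '[[[0.35,-0.1,0.1,-0.1,0,0,0],[0.35,-0.2,0.2,-0.2,0,0,0],[0.35,-0.25,0.3,-0.25,0,0,0],[0.35,-0.25,0.4,-0.25,0,0,0],[0.35,-0.3,0.5,-0.25,0,0,0]]]'| grep -E "tool_pos|force"
python3 - <<'E'
from h import *
go((.4546,.068,.2),6.4)
b=viewer.snapshot("top")[95:285,130:360,::-1]
cv2.imwrite("pics/t6.png",cv2.resize(b,None,fx=3,fy=3,interpolation=2))
E
```

```text
tool_pos: [0.6138, -0.0619, 0.0327]
contact_force: [-0.2, 0.1, 0.2]
grip_force: 0.0
tool_pos: [0.6138, -0.0619, 0.1338]
contact_force: [0.8, -0.3, 0.4]
width: 0.0328
grip_force: 0.0
tool_pos: [0.5413, -0.2232, 0.2096]
contact_force: [0.7, -0.1, -0.1]
grip_force: 0.0
t 8.98 at [ 0.5413 -0.2232  0.2096] yaw 6.36 F [ 0.7 -0.1 -0.1] shift [-0.18  -0.997  0.029] turn [ 0.001 -0.002 -0.   ]
```

View pics/t6.png

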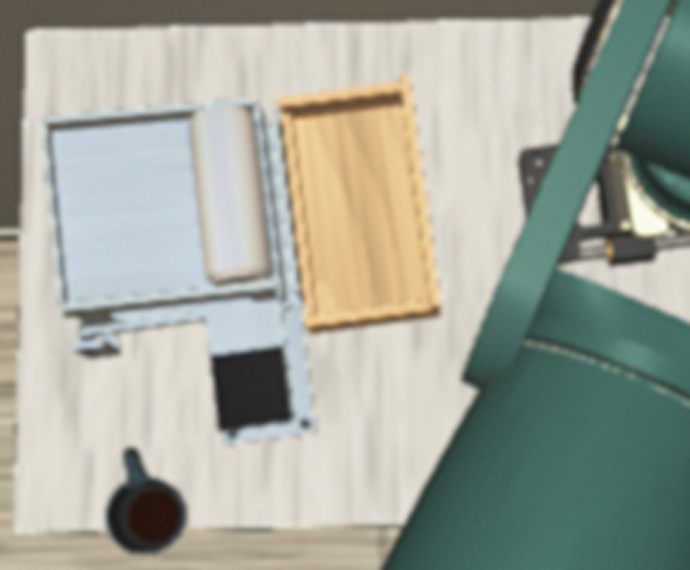

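Tray sits flush and square (low corners (280,102) and (308,328)). I'll check centring numerically and get the pedal target.

```bash
python3 - <<'E'
from h import *
T=lambda u,v:(130+u/3,95+v/3)
x=np.array([.9938,.1115]);y=np.array([-.1115,.9938])
a=plane("top",T(280,102),.045)[:2];b=plane("top",T(308,328),.045)[:2]
c=plane("top",T(404,77),.06)[:2];d=plane("top",T(440,314),.06)[:2]
print(a,b,np.linalg.norm(a-b),np.degrees(np.arctan2(*(a-b)[::-1])))
m=np.array([.6025,.0383])
for q in((a+b)/2,(c+d)/2):print(q,"rel",((q-m)@x).round(4),((q-m)@y).round(4))
print("pad rel",(np.array([.4546,.068])-m)@x)
go((.4525,.068,.2),96.4)
E
```

```text
[0.692  0.0469] [0.5043 0.0253] 0.1889387466879147 6.564564742815294
[0.59815 0.0361 ] rel -0.0046 -0.0017
[ 0.6082  -0.06775] rel -0.0062 -0.106
pad rel -0.14367147000000005
t 9.03 at [ 0.5391 -0.2272  0.2081] yaw 6.22 F [-0.9 -3.6 -0.3] shift [-0.18  -1.01   0.024] turn [ 2.000e-03  1.000e-03 -1.002e+00]
```

```bash
python3 - <<'E'
from h import *
t=np.mean([viewer.snapshot("top")[:,:,::-1].astype(float) for _ in range(5)],0).astype(np.uint8)
s=np.mean([viewer.snapshot("scene")[:,:,::-1].astype(float) for _ in range(5)],0).astype(np.uint8)
f=lambda im,u,v:cv2.resize(im[v:v+50,u:u+66],None,fx=6,fy=6,interpolation=cv2.INTER_CUBIC)
A=np.hstack([f(t,190,115),f(t,190,170)]);B=np.hstack([f(s,228,185),f(s,262,165)])
cv2.imwrite("pics/z7.png",np.vstack([A,B]))
E
```

```text
(no output)
```

View pics/z7.png

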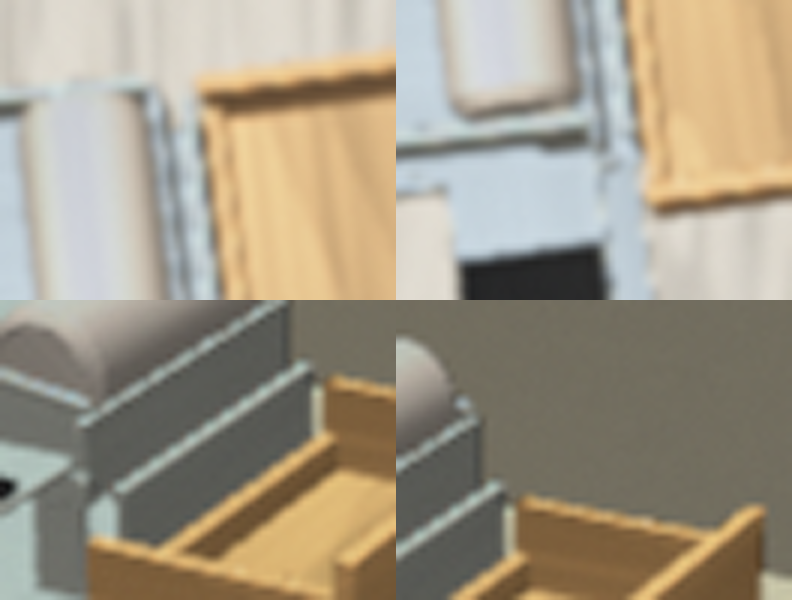

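```bash
python3 - <<'E'
from h import *
x=np.array([.9938,.1115]);y=np.array([-.1115,.9938])
af=[tri((279.7,196),(223,131.3)),plane("top",(223,131.3),.055),plane("scene",(279.7,196),.055)]
an=[tri((248,217),(229.3,195)),plane("top",(229.3,195),.055),plane("scene",(248,217),.055)]
tf=[tri((282.5,198),(223.5,127.5)),plane("top",(223.5,127.5),.045),plane("scene",(282.5,198),.045)]
tn=[tri((242.7,225),(232.7,205.3)),plane("top",(232.7,205.3),.045),plane("scene",(242.7,225),.045)]
for k in(0,1,2):
    g=lambda q:(q[k][0] if k==0 else q[k])
    A,B,C_,D=map(g,(af,an,tf,tn));ma=(A+B)/2;mt=(C_+D)/2
    print(ma.round(4),np.linalg.norm(A-B).round(4),mt.round(4),np.linalg.norm(C_-D).round(4),"x off",((mt-ma)[:2]@x).round(4))
    print([q.tolist() for q in (A,B,C_,D)])
E
```

```text
[0.6044 0.0394 0.0544] 0.1569 [0.5985 0.0364 0.0455] 0.1945 x off -0.0062
[[0.6824, 0.0483, 0.0529], [0.5265, 0.0305, 0.0559], [0.695, 0.0483, 0.0436], [0.502, 0.0245, 0.0473]]
[0.6041 0.0394 0.055 ] 0.1581 [0.5988 0.0359 0.045 ] 0.1951 x off -0.0056
[[0.6828, 0.0466, 0.055], [0.5254, 0.0322, 0.055], [0.6958, 0.0465, 0.045], [0.5019, 0.0253, 0.045]]
[0.6029 0.0384 0.055 ] 0.1477 [0.5983 0.0375 0.045 ] 0.185 x off -0.0046
[[0.6763, 0.0464, 0.055], [0.5295, 0.0304, 0.055], [0.6903, 0.0476, 0.045], [0.5064, 0.0273, 0.045]]
```

Offset of the tray is about −5.5 mm in x from all three estimates, well within 15 mm, so I accept it. Now to the pedal, with fingers shut.

```bash

python3 -m pendant '[[[0,-0.09,-0.5,0.02,0,0,0],[0,-0.09,-0.5,0.02,0,0,0],[0,-0.09,-0.5,0.02,0,0,0],[0,-0.09,-0.5,0.02,0,0,0],[0,-0.09,-0.5,0.02,0,0,0]]]' | grep -E "tool_pos|force"
python3 -c "
from h import *
go((.4536,.067,.2),6.4)"
```

```text
tool_pos: [0.4965, -0.071, 0.2009]
contact_force: [-0.1, -0.3, 0.5]
grip_force: 0.0
t 9.95 at [ 0.4965 -0.071   0.2009] yaw 6.54 F [-0.1 -0.3  0.5] shift [-0.09  -0.473  0.003] turn [-0.001 -0.     0.002]
```

```bash

python3 -m pendant '[[[0,-0.09,-0.47,0,0,0,0],[0,-0.09,-0.47,0,0,0,0],[0,-0.09,-0.47,0,0,0,0],[0,-0.09,-0.47,0,0,0,0],[0,-0.09,-0.47,0.1,0,0,0]]]' | grep -E "tool_pos|force"
python3 -m pendant '[[[0,0,0,0.1,0,0,0],[0,0,0,0.2,0,0,0],[0,0,0,0.25,0,0,0],[0,0,0,0.25,0,0,0]]]' | grep -E "tool_pos|force|width"
python3 -c "
from h import *
go((.4536,.067,.073),6.4)"
```

```text
tool_pos: [0.4562, 0.0654, 0.1756]
contact_force: [0.6, -0.4, 2.1]
grip_force: 0.0
tool_pos: [0.4536, 0.0622, 0.0922]
contact_force: [0.2, 0.7, -1.1]
width: 0.0002
grip_force: 0.0
t 10.7 at [0.4536 0.0622 0.0922] yaw 6.37 F [ 0.2  0.7 -1.1] shift [ 0.002 -0.016  0.064] turn [-0.     0.003 -0.   ]
```

```bash

python3 -m pendant '[[[0,0,0,0.03,0,0,0],[0,0,0,0.06,0,0,0],[0,0,0,0.09,0,0,0],[0,0,0,0.11,0,0,0],[0,0,0,0.125,0,0,0]]]' | grep -E "tool_pos|force"
python3 -m pendant '[[[0,0,0,0.012,0,0,0],[0,0,0,0.024,0,0,0],[0,0,0,0.024,0,0,0]]]' | grep -E "tool_pos|force"
```

```text
tool_pos: [0.456, 0.0615, 0.0586]
contact_force: [0.3, -5.4, 6.6]
grip_force: 3.8
tool_pos: [0.456, 0.0616, 0.0516]
contact_force: [-0.1, -7.3, 12.5]
grip_force: 6.1
```

```bash

python3 -m pendant '[[[0,0,0,0.012,0,0,0],[0,0,0,0.02,0,0,0],[0,0,0,0.02,0,0,0]]]' | grep -E "tool_pos|force"
python3 -m pendant '[[[0,0,0,0.012,0,0,0],[0,0,0,0.012,0,0,0],[0,0,0,0.012,0,0,0],[0,0,0,0.012,0,0,0]]]' | grep -E "tool_pos|force"
```

```text
tool_pos: [0.4565, 0.0616, 0.0486]
contact_force: [-18.4, -8.9, 43.2]
grip_force: 21.7
tool_pos: [0.4568, 0.0617, 0.0476]
contact_force: [-33.5, -9.0, 75.6]
grip_force: 37.6
```

```bash

python3 -m pendant '[[[0,0,0,-0.01,0,0,0],[0,0,0,-0.01,0,0,0],[0,0,0,-0.01,0,0,0],[0,0,0,-0.01,0,0,0],[0,0,0,-0.01,0,0,0]]]' | grep -E "tool_pos|force"
python3 -m pendant '[[[0,0,0,0,0,0,0],[0,0,0,0,0,0,0],[0,0,0,0,0,0,0],[0,0,0,0,0,0,0],[0,0,0,0,0,0,0]]]' | grep -E "tool_pos|force"
python3 -m pendant '[[[0,0,0,0,0,0,0],[0,0,0,0,0,0,0],[0,0,0,0,0,0,0],[0,0,0,0,0,0,0],[0,0,0,0,0,0,0]]]' | grep -E "tool_pos|force"
python3 - <<'E'
from h import *
a=viewer.snapshot("scene")[150:290,170:380,::-1];b=viewer.snapshot("top")[95:245,130:340,::-1]
cv2.imwrite("pics/f8.png",cv2.resize(np.vstack([a,b]),None,fx=2,fy=2,interpolation=2))
E
```

```text
tool_pos: [0.4565, 0.0616, 0.0484]
contact_force: [-20.3, -7.7, 47.9]
grip_force: 24.2
tool_pos: [0.4565, 0.0616, 0.0485]
contact_force: [-20.4, -9.2, 47.4]
grip_force: 24.2
tool_pos: [0.4565, 0.0616, 0.0484]
contact_force: [-20.4, -8.7, 48.0]
grip_force: 24.2
```

View pics/f8.png

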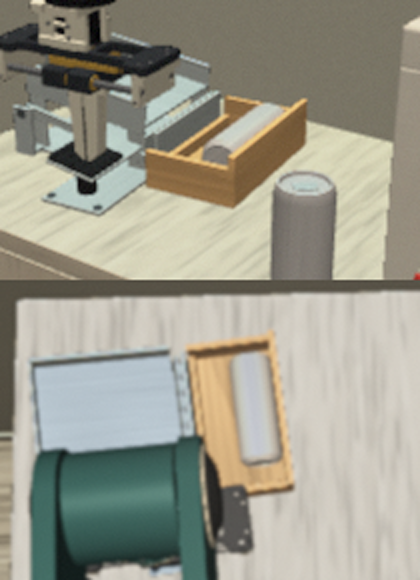

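The can lies in the tray against the tall wall (top view ~(255,405)). I'll release the pedal and check.

```bash

python3 -m pendant '[[[0,0,0,-0.04,0,0,0],[0,0,0,-0.08,0,0,0],[0,0,0,-0.14,0,0,0],[0,0,0,-0.25,0,0,0],[0,0,0,-0.35,0,0,0]]]' | grep -E "tool_pos|force"
python3 -m pendant '[[[0,0,0.1,-0.2,0,0,0],[0,0,0.2,-0.3,0,0,0],[0,0,0.35,-0.3,0,0,0],[0,0,0.5,-0.3,0,0,0],[0,0,0.6,-0.3,0,0,0]]]' | grep -E "tool_pos|force"
python3 -m pendant '[[[0,0,0,0,0,0,0],[0,0,0,0,0,0,0],[0,0,0,0,0,0,0],[0,0,0,0,0,0,0],[0,0,0,0,0,0,0]]]' | grep -E "time|tool_pos|force"
python3 - <<'E'
from h import *
for n,roi in(("scene",(190,195,45,35)),("top",(195,205,40,40))):
    im=viewer.snapshot(n);x,y,w,h=roi;m=(im[y:y+h,x:x+w].max(2)<60).astype(np.uint8)
    cs=max(cv2.findContours(m,0,2)[0],key=cv2.contourArea);M=cv2.moments(cs)
    print(n,M['m00'],M['m10']/M['m00']+x,M['m01']/M['m00']+y)
E
```

```text
tool_pos: [0.4549, 0.0621, 0.1504]
contact_force: [0.2, -1.0, -0.6]
grip_force: 0.0
tool_pos: [0.474, -0.1056, 0.2406]
contact_force: [0.2, 0.9, 0.0]
grip_force: 0.0
time: 14.55
tool_pos: [0.4737, -0.1027, 0.2387]
contact_force: [-0.3, -0.9, -1.2]
grip_force: 0.0
scene 283.5 211.63080540858317 218.1275720164609
top 366.0 210.60746812386157 223.67440801457195
```

```bash
python3 -c "
from rig import workorder
print(workorder.sign_off())"
```

```text
the job is handed in; nothing more can be done
None
```

The job is handed in, with no verdict shown: the tray is flush with the dispenser's front (about 5 mm off-centre), the can rolled into it with the pedal held at its stop, and the pedal is back up.

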